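Ready the perfumer's balance

TASK

Make the perfume balance ready for weighing into the empty vial standing on its pan: with a fingertip lightly press the round power key, then the square units key, then the long tare bar, letting each spring back up before the next. Nothing is to be picked up or held: do not press the narrow calibration key, and leave the balance, the vial and the bottles beside it standing where they are.

Things in the scene. Friction and masses are not known exactly. Their poses are not given: they have to be found in the camera images.
- balance: white bench balance, about 1.6 kg, loose on rubber feet, 210 mm wide (y), 290 deep (x), 64 high. Origin: centre of its footprint, on the table; x from key side to back, y to the left seen from the keys. In front a black panel (8 degrees slope) with display and, nearest the robot, a row of four grey keys, tops 48 mm high. Steel pan behind: 124 mm across, at x +55 mm, top 76 mm high. Over 20 N harms it.
- power_key_top (a point): centre of the top face of the round power key (17 mm across, left end of the row), moving with it; 48 mm above the table, 7 mm above the panel when up. z axis: outward normal of the panel (8 degrees from vertical, leaning to the key side); y axis: along the row to the left; x axis: up the slope. In the balance frame: x -119 mm, y +76 mm.
- units_key_top (a point): centre of the top face of the square units key (16 x 16 mm, second from the left), moving with it; 48 mm above the table, 7 mm above the panel when up. z axis: outward normal of the panel (8 degrees from vertical, leaning to the key side); y axis: along the row to the left; x axis: up the slope. In the balance frame: x -119 mm, y +34 mm.
- cal_key_top (a point): centre of the top face of the narrow calibration key (8 mm along the row, 17 mm up the slope, third from the left), which is not to be pressed, moving with it; 48 mm above the table, 7 mm above the panel when up. z axis: outward normal of the panel (8 degrees from vertical, leaning to the key side); y axis: along the row to the left; x axis: up the slope. In the balance frame: x -119 mm, y -8 mm.
- tare_key_top (a point): centre of the top face of the long tare bar (38 mm along the row, 16 mm up the slope, right end of the row), moving with it; 48 mm above the table, 7 mm above the panel when up. z axis: outward normal of the panel (8 degrees from vertical, leaning to the key side); y axis: along the row to the left; x axis: up the slope. In the balance frame: x -119 mm, y -58 mm.
- power_key (a joint): travel of the round power key. It moves at right angles to the panel on a spring: about 1.3 N to start it, about 3.9 N at the end of its 4.5 mm travel; it counts as pressed beyond 2.5 mm and springs back when let go. 0 = up, positive = pressed in (m).
- units_key (a joint): travel of the square units key. It moves at right angles to the panel on a spring: about 1.3 N to start it, about 3.9 N at the end of its 4.5 mm travel; it counts as pressed beyond 2.5 mm and springs back when let go. 0 = up, positive = pressed in (m).
- cal_key (a joint): travel of the narrow calibration key. It moves at right angles to the panel on a spring: about 1.3 N to start it, about 3.9 N at the end of its 4.5 mm travel; it counts as pressed beyond 2.5 mm and springs back when let go. 0 = up, positive = pressed in (m).
- tare_key (a joint): travel of the long tare bar. It moves at right angles to the panel on a spring: about 1.3 N to start it, about 3.9 N at the end of its 4.5 mm travel; it counts as pressed beyond 2.5 mm and springs back when let go. 0 = up, positive = pressed in (m).
- vial: empty open clear-glass vial, 27 mm diameter, 52 mm high, standing on the balance pan (its top 128 mm above the table). Origin: centre of its underside.
- dropper_tall: tall amber dropper bottle with a black bulb, 33 mm diameter, 105 mm high, standing on the table beside the balance. Origin: centre of its underside.
- dropper_short: short amber dropper bottle with a black bulb, 29 mm diameter, 86 mm high, standing on the table beside the balance. Origin: centre of its underside.
- flask: small clear glass flask with a glass stopper, 38 mm diameter, 70 mm high, standing on the table beside the balance. Origin: centre of its underside.
There are look-alikes about, which are no part of the job. Leave any red look-alike of the flask alone. What is shaped like the dropper_tall but blue is not meant.

How it is judged:
On the way, in this order (a step that is already met when the one before it is completed fails the run):
1. the round power key is pressed in more than 2.5 mm by the fingers, all other keys up (value of joint power_key above 0.0025 m and contact force between the fingers and balance above 0.3 N and value of joint each of units_key, cal_key, tare_key below 0.001 m), for 0.04 s.
2. the square units key is pressed in more than 2.5 mm by the fingers, all other keys up (value of joint units_key above 0.0025 m and contact force between the fingers and balance above 0.3 N and value of joint each of power_key, cal_key, tare_key below 0.001 m), for 0.04 s.
3. the long tare bar is pressed in more than 2.5 mm by the fingers, all other keys up (value of joint tare_key above 0.0025 m and contact force between the fingers and balance above 0.3 N and value of joint each of power_key, units_key, cal_key below 0.001 m), for 0.04 s.
At the end, for the whole second after the job is handed in: All four keys are up again (within 1 mm), the balance stands level within 8 mm of where it was, the vial still stands on its pan and the bottles upright on the table, each within 12 mm of where it was and at rest (value of joint each of power_key, units_key, cal_key, tare_key below 0.001 m and distance of balance from where it was at the start of the episode below 0.008 m and angle between balance's own z axis and vertical below 0.05 rad and linear speed of each of balance, vial, dropper_tall, dropper_short, flask below 0.02 m/s and height (world z) of vial above 0.07 m and distance of each of vial, dropper_tall, dropper_short, flask from where it was at the start of the episode below 0.012 m and angle between each of vial, dropper_tall, dropper_short, flask's own z axis and vertical below 0.1 rad); the robot touches nothing.
It fails at once if the calibration key is pressed in more than 2 mm (value of joint cal_key above 0.002 m).
It fails at once if the robot pushes on the balance or its keys with more than 20 N (contact force between any of the fingers, the arm and balance above 20 N).
It fails at once if the balance is lifted, tipped or shifted by more than 10 mm (distance of balance from where it was at the start of the episode above 0.01 m or angle between balance's own z axis and vertical above 0.06 rad).
It fails at once if the vial or a bottle is lifted, carried or knocked (moved more than 15 mm or tilted more than 0.2 rad) (distance of any of vial, dropper_tall, dropper_short, flask from where it was at the start of the episode above 0.015 m or angle between any of vial, dropper_tall, dropper_short, flask's own z axis and vertical above 0.2 rad).
It also fails if it takes over 45 s, if anything falls off the work surface, if the arm or the gripper's body presses on something with over 40 N, if the wrist force passes 120 N, or if a joint passes its speed limit or range.

ROBOT

A 7-joint arm with a two-finger parallel gripper is mounted at the origin on the work surface. World frame = base frame: x ahead of the robot, y to its left, z up, the work surface at z = 0. Lengths are in m, angles in rad, forces in N, time in s.
With the tool pointing down it reaches from about 0.4 to 0.875 m from the base axis. Payload 4.4 kg.
Tool frame: the origin (TCP) lies at the very end of the fingers, on their centre line; the grasp point (between the pads) lies ctrl.grip_depth behind it (ctrl.grip_depth is the distance from the TCP to the grasp point, in m); z points along the fingers, y is the line along which they close (so a half turn about z gives the same grasp; the last joint's range is limited). The gripper opens to 85 mm and grips with 20 to 120 N. Pads are 22 mm wide; open, the fingers measure 114 mm over their backs; the gripper's body (76 mm by 85 mm) begins 54 mm behind the grasp point. The pads swing forward as they close: fully open they stand 13 mm farther back than shut.
Start: joints at [1.238, 0.628, 0.038, 1.517, -0.027, 0.996, -0.02], TCP at [0.171, -0.627, 0.231] pointing down, gripper open.
Joint ranges: [-3.06, 3.06], [-0.37, 2.12], [-1.25, 1.32], [0.18, 2.47], [-1.1, 4.24], [0.23, 1.98], [-2.94, 2.94]. Speed limits (rad/s): [2.57, 2.57, 3.14, 3.14, 3.14, 3.14, 3.14].

INTERFACE

Orientations are given as [roll, pitch, yaw] about the fixed x, y, z axes, in that order (R = Rz(yaw) Ry(pitch) Rx(roll)).
In Python, from station import read_state, optics, job_done, spotter, ctrl gives the robot as it stands.
- The arm moves only by the tool arm_command, never from a script. Its argument "targets" is a list of rows, each a list of 3 entries, a list of its own where there are three numbers: the shift along the tool's x, y, z normalised to -1 to 1, where 1 is 0.25 m, then the turn about the tool's z normalised to -1 to 1, where 1 is 360 degrees, then the opening in per cent of the stroke, from 0 (shut) to 100 (fully open). A call has 1 to 12 rows; each row shifts and turns the commanded pose from where the row before left it, along the tool's axes as they then stand; what a row does not reach is not made up. A row lasts 1/8 s, in which the tool goes at most 62.5 mm and 10.7 degrees, less where a joint would pass 70% of its speed; a pose out of reach is approached as far as the arm can. A call with a number of a shift or a turn outside -1 to 1 is refused whole. A call with a gripper value outside its range is refused whole. The fingers move at their own pace and stop on an object; the grip force is fixed at half the most. Time passes only in rows, so rows that do not move let the fingers close. It gives the time, the measured TCP pose, the force, the opening and the grip force at its end, in the units of the state.
- read_state(): the state, without advancing time (a new reading comes with each control period).
- optics.capture(name): name is "scene" or "top" or "wrist"; returns (picture, depth): 384x512x3 uint8, red, green, blue; 384x512 float32, m along the optical axis (not along the pixel's ray), 0 where there is no reading.
- optics.camera_info(name): a dict with "mtx" (3x3 intrinsics, pixels), "k1" (the pictures are not rectified: a ray, as slopes to the right and down, at radius r is drawn at 1 + k1 r^2 times it, then the intrinsics apply), "position" and "rotation" of the camera in the world. Camera axes: x right, y up, looking along -z (the intrinsics and any distortion apply to the point x, -y, -z); pixel columns grow to the right and rows downward; lengths in m; the calibration is good to about 2 mm. A picture is of the moment at which its call begins: read the wrist's pose just before it. camera_info takes no time and is no camera call; for the wrist camera it gives the pose at the moment of the call.
- job_done(): hands the job in; it is judged then, once.
Trained networks look in the newest picture that a camera, given by its name, has taken for a name from the list of things; names that differ only in an ending like _2 or _b are one class to them, and where a whole thing is asked for, a point or a joint stands for the part that bears it (a point fixed in the world has none). Each returns a list of dicts, best first, with "conf" (0 to 1); they miss things now and then, are a little off and sometimes report something else, mostly with a low value. They report only what shows in the picture. A call takes as long as a camera call. They do not tell look-alikes from the thing itself.
- spotter.boxes_of(camera, target): "position" ([column, row] as shares, 0 to 1, of the picture: columns of its width, rows of its height, amid what is visible of it).
The state is a dict: "time": time; "q": joint angles; "joint_vel": joint speeds; "joint_torque": joint torques, N m; "position": TCP position; "eef_rot": TCP orientation; "ft_force": force on the tool from outside, world axes, zero at the start; "moment": the same for the moment, N m; "finger_gap": finger opening in m; "grasp_force": force on a finger pad.
Only numpy, scipy, OpenCV 4.12 (cv2) and the standard library are available. Lean on these libraries where they do the work, as an engineer would, in place of code of your own. Each camera call takes 0.05 s, during which the arm holds its last target. There are 200 camera calls.

## Working session

There is one attempt and no reset: what is moved stays moved. The work goes in short steps, Python scripts to look and compute and a tool call to move; the robot and the scene stay as the last step left them, time stands still between calls to the robot, and variables do not carry over. Pictures are saved under pics/ and viewed, at most 10 in all, crops included, and the job is handed in when it is done.

Besides the shell and the picture viewer there is one more tool, called as name([rows], argument=value, ...), one row to a line, values as JSON. arm_command: Moves the arm, as the interface text tells. Its arguments: {"type":"object","properties":{"targets":{"type":"array"}},"required":["targets"]}

```bash
mkdir -p pics; cat > h.py <<'E'
import numpy as np, cv2
from station import read_state, optics, job_done, spotter, ctrl
def snap(cam,fn=None):
    ci=optics.camera_info(cam); im,d=optics.capture(cam)
    if fn: cv2.imwrite('pics/'+fn,im[:,:,::-1])
    return ci,im,d
def ray(ci,u,v):
    K=np.array(ci['mtx'],float)
    p=cv2.undistortPoints(np.array([[[u,v]]],float),K,np.array([ci['k1'],0,0,0],float))[0,0]
    return np.array(ci['rotation'])@np.array([p[0],-p[1],-1.]), np.array(ci['position'])
def at_z(ci,u,v,z):
    r,o=ray(ci,u,v); return o+r*(z-o[2])/r[2]
def at_d(ci,d,u,v):
    r,o=ray(ci,u,v); p=d[max(0,int(v)-1):int(v)+2,max(0,int(u)-1):int(u)+2]; p=p[p>0]
    return o+r*(np.median(p) if p.size else np.nan)
E
python3 - <<'E'
from h import *
s=read_state(); print(s['position'],s['eef_rot'],s['finger_gap'],ctrl.grip_depth)
np.set_printoptions(precision=4,suppress=True)
for c in ('top','scene'):
    ci,im,d=snap(c,c+'1.png')
    print(c,ci['position'])
    for n in ['balance','power_key_top','units_key_top','cal_key_top','tare_key_top','vial','dropper_tall','dropper_short','flask']:
        for b in spotter.boxes_of(c,n)[:3]:
            u,v=b['position'][0]*512,b['position'][1]*384
            print(n,round(b['conf'],2),round(u),round(v),at_d(ci,d,u,v))
E
```

```text
[ 0.17121676 -0.62641861  0.23038485] [-3.13971662e+00  7.41619816e-05  2.66831875e-01] 0.08535488192682081 0.0187
top [0.5468 0.0457 0.751 ]
balance 0.34 176 162 [1.6095 1.1084 1.8137]
units_key_top 0.42 233 210 [1.6471 1.146  1.8513]
tare_key_top 0.75 283 221 [1.6594 1.1583 1.8636]
vial 0.71 266 121 [1.5543 1.0532 1.7585]
vial 0.6 263 157 [1.6373 1.1362 1.8415]
dropper_tall 0.81 347 181 [1.6606 1.1595 1.8648]
dropper_tall 0.8 365 146 [1.6718 1.1707 1.876 ]
dropper_tall 0.7 266 122 [1.5543 1.0533 1.7586]
dropper_short 0.5 176 164 [1.6095 1.1084 1.8137]
flask 0.94 376 226 [1.6526 1.1515 1.8568]
flask 0.75 337 230 [1.6385 1.1374 1.8427]
scene [1.2336 0.1522 0.6682]
balance 0.62 219 240 [-0.1606 -1.242  -0.7261]
units_key_top 0.56 259 188 [-0.3522 -1.4336 -0.9177]
tare_key_top 0.48 218 181 [-0.4641 -1.5455 -1.0295]
vial 0.8 218 223 [-0.1256 -1.207  -0.691 ]
vial 0.46 155 196 [-0.4929 -1.5743 -1.0583]
dropper_tall 0.98 156 197 [-0.4975 -1.5789 -1.063 ]
dropper_tall 0.93 127 219 [-0.4407 -1.5221 -1.0062]
dropper_tall 0.64 303 229 [-0.1214 -1.2028 -0.6868]
dropper_short 0.79 302 229 [-0.1265 -1.2078 -0.6919]
flask 0.87 144 169 [-0.665  -1.7464 -1.2304]
flask 0.63 181 178 [-0.5827 -1.6641 -1.1481]
```

```bash
python3 - <<'E'
s=open('h.py').read().replace("np.array(ci['rotation'])@","R.from_euler('xyz',ci['rotation']).as_matrix()@").replace("import numpy as np, cv2","import numpy as np, cv2\nfrom scipy.spatial.transform import Rotation as R\nnp.set_printoptions(precision=4,suppress=True)")
open('h.py','w').write(s)
E
python3 - <<'E'
from h import *
ci=optics.camera_info('top'); print(ci['rotation'],ci['mtx'],ci['k1'])
ci,im,d=snap('top')
for n,u,v in [('units',233,210),('tare',283,221),('vial',263,157),('vial?',266,121),('dt',347,181),('dt',365,146),('ds',176,164),('fl',376,226),('fl',337,230)]: print(n,at_d(ci,d,u,v))
ci,im2,d=snap('scene')
for n,u,v in [('units',259,188),('tare',218,181),('ds',302,229)]: print('scene',n,at_d(ci,d,u,v))
c=cv2.resize(im[90:270,130:410],None,fx=2.8,fy=2.8,interpolation=cv2.INTER_CUBIC)
cv2.imwrite('pics/topcrop.png',c[:,:,::-1])
E
```

```text
[ 0.092  -0.0324 -1.5732] [[365.231    0.     247.7083]
 [  0.     365.231  184.7856]
 [  0.       0.       1.    ]] -0.06993407956405713
units [0.563  0.0511 0.0493]
tare [ 0.5417 -0.0449  0.049 ]
vial [ 0.6627 -0.0057  0.0682]
vial? [ 0.7171 -0.0072  0.125 ]
dt [ 0.6173 -0.1666  0.0664]
dt [ 0.6856 -0.2043  0.0665]
ds [0.6493 0.1587 0.0661]
fl [ 0.5314 -0.2196  0.0695]
fl [ 0.5245 -0.1439  0.0705]
scene units [0.5585 0.0539 0.0468]
scene tare [ 0.5494 -0.0451  0.0469]
scene ds [0.667  0.1607 0.044 ]
```

View pics/topcrop.png

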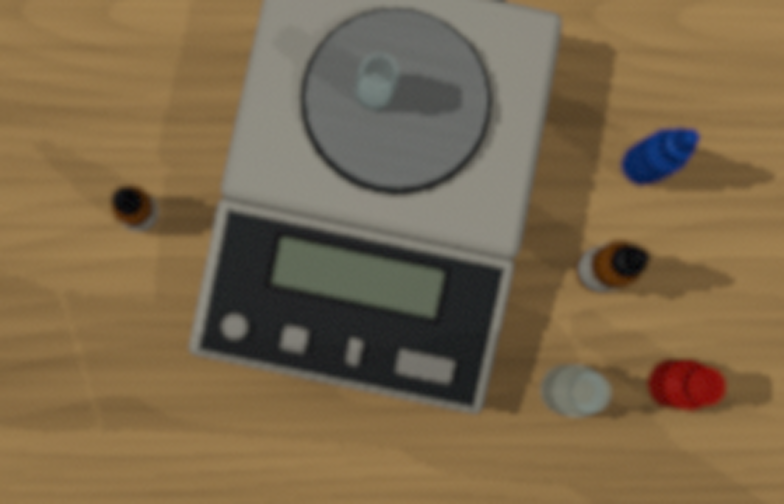

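View pics/scene1.png

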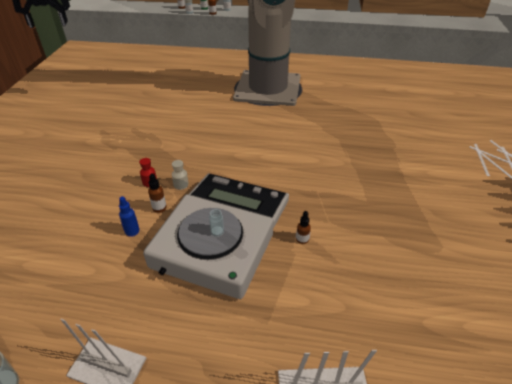

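Top-view candidates, full-picture pixels, left to right by shape:
- round power key: (214,206)
- square units key: (235,211)
- narrow cal key, not to be pressed: (256,215)
- long tare bar: (282,221)

The blue bottle and the red flask, both on the right, are look-alikes and stay untouched. The scene view agrees with this.

```bash
cat >> h.py <<'E'
YS=np.array([.076,.034,-.008,-.058])
def fit(P):
    B=np.c_[np.full(4,-.119),YS]; P=np.array(P)[:,:2]
    a=B-B.mean(0); b=P-P.mean(0)
    yaw=np.arctan2((a[:,0]*b[:,1]-a[:,1]*b[:,0]).sum(),(a*b).sum())
    c,s=np.cos(yaw),np.sin(yaw); M=np.array([[c,-s],[s,c]])
    t=P.mean(0)-M@B.mean(0); return yaw,t,B@M.T+t
def shift(tgt,s=None):
    s=s or read_state(); Rm=R.from_euler('xyz',s['eef_rot']).as_matrix()
    return Rm.T@(np.array(tgt)-s['position'])/.25
E
python3 - <<'E'
from h import *
ci,im,d=snap('top')
px=[(130+u/2.8,90+v/2.8) for u,v in [(234,326),(294,339),(354,351),(425,366)]]
P=[at_z(ci,u,v,.048) for u,v in px]; yaw,t,K=fit(P)
print(np.array(P),[at_d(ci,d,u,v)[2] for u,v in px]); print(yaw,t,K)
s=read_state(); print('shift to 0.15 above power',shift([*K[0],.15]),'turn',(s['eef_rot'][2]-yaw)/(2*np.pi))
pan=at_z(ci,130+397/2.8,90+100/2.8,.076)
print('pan seen',pan,'pred',t+.055*np.array([np.cos(yaw),np.sin(yaw)]))
E
```

```text
[[ 0.5699  0.0884  0.048 ]
 [ 0.5609  0.0473  0.048 ]
 [ 0.5526  0.0061  0.048 ]
 [ 0.5422 -0.0427  0.048 ]] [np.float64(0.04770742744159073), np.float64(0.04875484692784349), np.float64(0.04883227227386999), np.float64(0.04857804350261741)]
-0.20701223096225863 [ 0.6706 -0.0104] [[ 0.5698  0.0884]
 [ 0.5611  0.0473]
 [ 0.5525  0.0062]
 [ 0.5422 -0.0427]]
shift to 0.15 above power [ 2.2916 -2.3403  0.3254] turn 0.07540385582948103
pan seen [ 0.7214 -0.0222  0.076 ] pred [ 0.7244 -0.0217]
```

arm_command([
  [[0.14,-0.14,0],0,0],
  [[0.14,-0.14,0],0,0],
  [[0.14,-0.14,0],0,0],
  [[0.14,-0.14,0],0,0],
  [[0.14,-0.14,0],0,0],
  [[0.14,-0.14,0],0,0],
  [[0.14,-0.14,0],0,0],
  [[0.14,-0.14,0],0,0],
  [[0.14,-0.14,0],0,0],
  [[0.14,-0.14,0],0,0],
  [[0.14,-0.14,0],0,0],
  [[0.14,-0.14,0],0,0],
])

```text
time: 2.65
position: [0.4667, -0.1098, 0.2316]
eef_rot: [3.141, -0.001, 0.267]
ft_force: [0.7, -0.3, 0.9]
finger_gap: 0.0001
grasp_force: 0.0
```

arm_command([
  [[0.14,-0.14,0],0,0],
  [[0.14,-0.14,0],0,0],
  [[0.14,-0.14,0],0,0],
  [[0,0,0],0.025,0],
  [[0,0,0],0.025,0],
  [[0,0,0],0.025,0],
  [[0,0,0],0,0],
])

```text
time: 3.52
position: [0.5395, 0.018, 0.2314]
eef_rot: [3.141, -0.0, -0.203]
ft_force: [-1.3, -0.7, 0.2]
finger_gap: -0.0004
grasp_force: 0.0
```

```bash
python3 - <<'E'
from h import *
s=read_state(); print(s['time'],s['position'],s['eef_rot'],s['ft_force'],s['finger_gap'])
ci,im,d=snap('wrist','w1.png')
for n in ['power_key_top','units_key_top','cal_key_top','tare_key_top']:
    for b in spotter.boxes_of('wrist',n)[:2]:
        u,v=b['position'][0]*512,b['position'][1]*384
        print(n,round(b['conf'],2),round(u),round(v),at_z(ci,u,v,.048),at_d(ci,d,u,v))
print(shift([.5698,.0884,.085],s))
E
```

```text
3.525 [0.5395 0.018  0.2314] [ 3.1413 -0.0003 -0.2027] [-1.2704 -0.6696  0.1504] -0.0003576590525156114
power_key_top 0.62 183 157 [0.5682 0.0862 0.048 ] [0.5681 0.0864 0.0471]
power_key_top 0.25 256 155 [0.5547 0.011  0.048 ] [0.5536 0.0112 0.0412]
units_key_top 0.5 218 155 [0.5625 0.0496 0.048 ] [0.5624 0.0497 0.0473]
cal_key_top 0.5 258 155 [0.5543 0.0092 0.048 ] [0.5542 0.0092 0.0473]
tare_key_top 0.85 309 157 [ 0.5417 -0.0428  0.048 ] [ 0.5415 -0.0429  0.047 ]
[ 0.0618 -0.3005  0.5855]
```

View pics/w1.png

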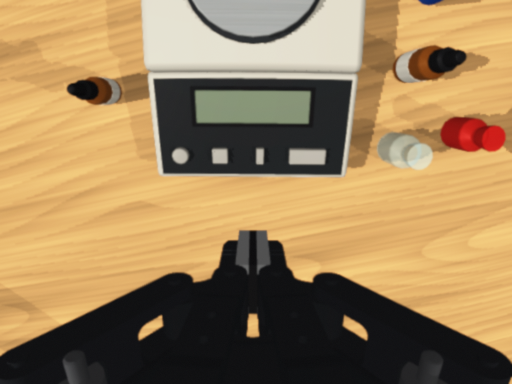

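Wrist view: keys at power (180,156), units (220,156), cal (260,156) and tare (307,157), which agrees with the fit to within about 2 mm. The closed fingers are at (252,250), clear of everything. I'll move over the power key.

arm_command([
  [[0.03,-0.15,0],0,0],
  [[0.03,-0.15,0],0,0],
  [[0,0,0.2],0,0],
  [[0,0,0.2],0,0],
  [[0,0,0.2],0,0],
  [[0,0,0.08],0,0],
  [[0,0,0],0,0],
  [[0,0,0],0,0],
])

```text
time: 4.78
position: [0.5703, 0.0882, 0.0623]
eef_rot: [-3.141, -0.002, -0.204]
ft_force: [-0.0, 0.2, 0.3]
finger_gap: -0.0001
grasp_force: 0.0
```

```bash
python3 - <<'E'
from h import *
s=read_state(); print(s['position'],s['eef_rot'],s['ft_force'],shift([.569,.088,.05],s))
snap('wrist','w2.png')
E
```

```text
[0.5703 0.0882 0.0623] [-3.1408 -0.0017 -0.2043] [-0.0447  0.1944  0.2824] [-0.0048  0.002   0.0491]
```

View pics/w2.png

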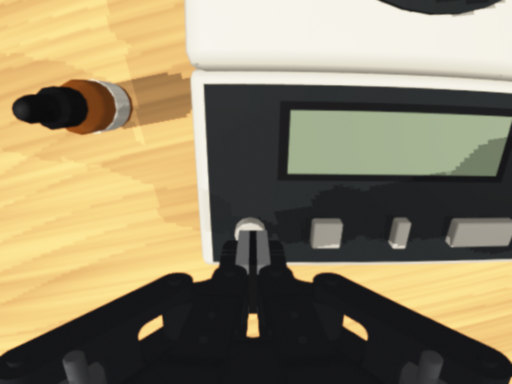

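The fingertip sits right over the round key at (250,228), well clear of units at (327,233). I'll lower it gently.

arm_command([
  [[-0.004,0,0.024],0,0],
  [[0,0,0.024],0,0],
  [[0,0,0.004],0,0],
  [[0,0,0.004],0,0],
  [[0,0,0],0,0],
])

```text
time: 5.45
position: [0.5685, 0.0885, 0.0475]
eef_rot: [-3.141, -0.0, -0.204]
ft_force: [0.1, 0.4, 1.4]
finger_gap: -0.0001
grasp_force: 1.0
```

arm_command([
  [[0,0,0.004],0,0],
  [[0,0,0.004],0,0],
  [[0,0,0],0,0],
])

```text
time: 5.82
position: [0.5687, 0.0884, 0.0454]
eef_rot: [-3.141, -0.001, -0.204]
ft_force: [0.3, -0.6, 3.3]
finger_gap: -0.0
grasp_force: 1.6
```

arm_command([
  [[0,0,0.003],0,0],
  [[0,0,0],0,0],
])

```text
time: 6.08
position: [0.5688, 0.0884, 0.0447]
eef_rot: [-3.141, -0.001, -0.205]
ft_force: [0.6, 0.1, 4.8]
finger_gap: -0.0002
grasp_force: 1.8
```

```bash
python3 - <<'E'
from h import *
F=[]
for i in range(5):
    ci,im,d=snap('wrist','w3.png' if i==4 else None); s=read_state(); F.append(s['ft_force'][2])
print(s['position'],F,np.mean(F))
c=cv2.imread('pics/w3.png')[170:280,190:420]; cv2.imwrite('pics/w3c.png',cv2.resize(c,None,fx=3,fy=3))
E
```

```text
[0.5688 0.0884 0.0447] [np.float64(3.524360613678305), np.float64(4.435339233806986), np.float64(3.9035779809961952), np.float64(3.8232616077391026), np.float64(4.031043493658427)] 3.943516585975803
```

View pics/w3c.png

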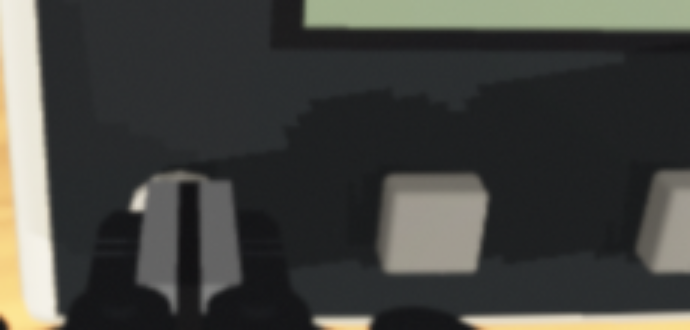

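The close crop shows the fingertip on the round key (crop 185,190), with the units key up and clear at (435,220). A mean of 3.9 N means it is almost at full travel, so power is pressed. I'll lift and move 42 mm right to the units key.

arm_command([
  [[0,0,-0.04],0,0],
  [[0,0,-0.04],0,0],
  [[0,0.084,0],0,0],
  [[0,0.084,0],0,0],
  [[0,0,0],0,0],
  [[0,0,0],0,0],
])

```text
time: 7.08
position: [0.5597, 0.0473, 0.0645]
eef_rot: [-3.141, 0.0, -0.205]
ft_force: [0.8, -0.4, 0.4]
finger_gap: -0.0001
grasp_force: 0.0
```

```bash
python3 - <<'E'
from h import *
s=read_state(); print(s['position'],s['eef_rot'],s['ft_force'],shift([.5605,.048,.05],s))
snap('wrist','w4.png')
c=cv2.imread('pics/w4.png')[170:280,120:420]; cv2.imwrite('pics/w4c.png',cv2.resize(c,None,fx=2.5,fy=2.5))
E
```

```text
[0.5597 0.0473 0.0645] [-3.1412  0.0003 -0.2049] [ 0.7578 -0.3562  0.3746] [ 0.0025 -0.0032  0.058 ]
```

View pics/w4c.png

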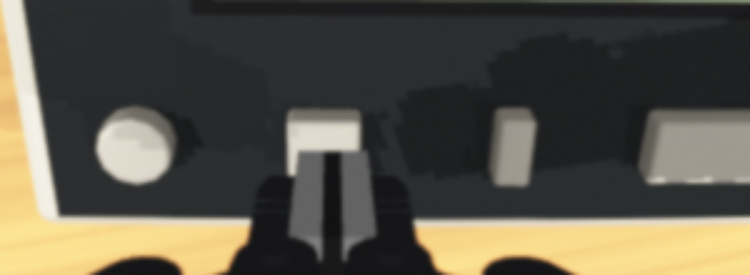

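The power key is up at (135,145). The fingertip is over the units key at (323,135), about 2 mm to its right, and clear of cal at (513,145). I'll press.

arm_command([
  [[0.003,-0.006,0.032],0,0],
  [[0,0,0.026],0,0],
  [[0,0,0.006],0,0],
  [[0,0,0.006],0,0],
  [[0,0,0.005],0,0],
  [[0,0,0],0,0],
  [[0,0,0],0,0],
])

```text
time: 8.0
position: [0.5609, 0.0489, 0.046]
eef_rot: [-3.141, -0.0, -0.204]
ft_force: [-0.3, 3.1, 2.1]
finger_gap: 0.0002
grasp_force: 1.4
```

```bash
python3 - <<'E'
from h import *
F=[]
for i in range(5):
    snap('wrist'); s=read_state(); F.append(s['ft_force'][2])
print(s['position'],np.mean(F))
E
```

```text
[0.561  0.0486 0.0459] 2.602254473194338
```

arm_command([
  [[0,0,0.006],0,0],
  [[0,0,0],0,0],
  [[0,0,0],0,0],
])

```text
time: 8.62
position: [0.5612, 0.0486, 0.0444]
eef_rot: [-3.141, -0.001, -0.204]
ft_force: [0.3, 1.4, 3.7]
finger_gap: 0.0004
grasp_force: 2.1
```

```bash
python3 - <<'E'
from h import *
F=[]
for i in range(6):
    snap('wrist'); s=read_state(); F.append(s['ft_force'][2])
print(s['position'],np.mean(F))
E
```

```text
[0.5611 0.0486 0.0444] 4.345754980544676
```

The units key is pressed: 4.3 N, about 4 mm of travel. Next I lift and pass high over the cal key to the tare bar.

arm_command([
  [[0,0,-0.06],0,0],
  [[0,0,-0.08],0,0],
  [[0,0.12,0],0,0],
  [[0,0.13,0],0,0],
  [[0,0.12,0],0,0],
  [[0,0,0.06],0,0],
  [[0,0,0],0,0],
  [[0,0,0],0,0],
])

```text
time: 9.93
position: [0.5422, -0.0407, 0.0642]
eef_rot: [-3.141, 0.0, -0.203]
ft_force: [0.5, 0.1, 0.2]
finger_gap: -0.0002
grasp_force: 0.0
```

```bash
python3 - <<'E'
from h import *
s=read_state(); print(s['position'],s['eef_rot'],s['ft_force'],shift([.542,-.0428,.0445],s))
snap('wrist','w5.png')
c=cv2.imread('pics/w5.png')[170:280,120:420]; cv2.imwrite('pics/w5c.png',cv2.resize(c,None,fx=2.5,fy=2.5))
E
```

```text
[ 0.5422 -0.0407  0.0642] [-3.1411  0.0005 -0.2028] [0.5251 0.0535 0.1903] [0.0011 0.0082 0.079 ]
```

View pics/w5c.png

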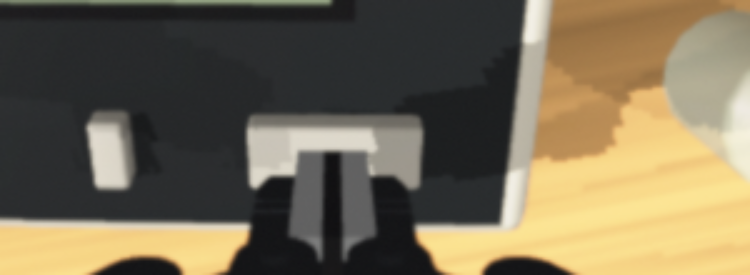

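The fingertip is centred on the long bar at (334,150). Cal is at (110,150), and the flask is about 100 mm away. I'll press.

arm_command([
  [[0,0.003,0.032],0,0],
  [[0,0,0.026],0,0],
  [[0,0,0.006],0,0],
  [[0,0,0.006],0,0],
  [[0,0,0.007],0,0],
  [[0,0,0.003],0,0],
  [[0,0,0],0,0],
])

```text
time: 10.85
position: [0.5422, -0.0426, 0.0445]
eef_rot: [-3.141, -0.001, -0.204]
ft_force: [0.0, 0.8, 3.1]
finger_gap: -0.0
grasp_force: 1.9
```

```bash
python3 - <<'E'
from h import *
F=[]
for i in range(6):
    snap('wrist'); s=read_state(); F.append(s['ft_force'][2])
print(s['position'],np.mean(F))
E
```

```text
[ 0.5423 -0.0426  0.0445] 4.065763535046014
```

The tare bar is pressed (4.1 N). I'll lift clear.

arm_command([
  [[0,0,-0.05],0,0],
  [[0,0,-0.15],0,0],
  [[0,0,-0.2],0,0],
  [[0,0,-0.2],0,0],
  [[0,0,0],0,0],
  [[0,0,0],0,0],
])

```text
time: 11.9
position: [0.541, -0.0429, 0.1941]
eef_rot: [3.141, 0.001, -0.205]
ft_force: [-0.8, 1.0, -0.3]
finger_gap: 0.0001
grasp_force: 0.0
```

```bash
python3 - <<'E'
from h import *
s=read_state(); print(s['position'],s['joint_vel'])
snap('wrist','w6.png')
E
```

```text
[ 0.541  -0.0429  0.1941] [-0.0007  0.0295 -0.0016  0.0151 -0.0012 -0.005   0.0014]
```

View pics/w6.png

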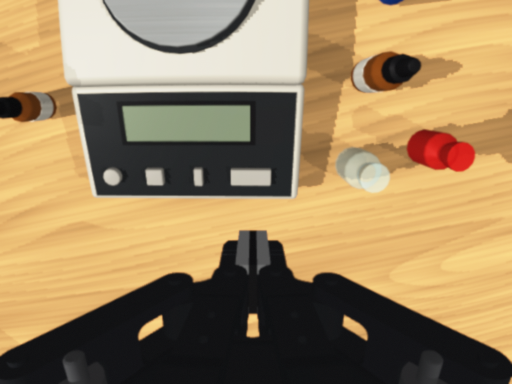

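All four keys are up, at (112,177), (155,177), (198,177) and (250,177), the bottles are standing, and the arm is clear.

```bash
python3 -c "
from station import job_done
print(job_done())"
```

```text
the job is handed in; nothing more can be done
None
```

I pressed power, units and tare in that order at about 4 N each. The last picture shows all four keys up and the bottles standing, and I handed the job in; no verdict came back.

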